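# Tip rinsed stoppers into the dryer and start it

## Task

Put the rinsed rubber stoppers on to dry: lift the steel beaker off the instrument tray and tip it over the dryer's sunken pan until all three stoppers lie in the pan. Set the empty beaker down gently, upright, on the floor of the instrument tray again and let go of it; only then start the dryer by turning its black selector clockwise until it clicks over to the green mark, and let go. Do not shift the forceps, petri dish or wash bottle.

Things in the scene. Friction and masses are not known exactly. Their poses are not given: they have to be found in the camera images.
- beaker: Loose stainless-steel beaker, open at the top, 100 mm high, straight sides 66 mm in diameter (70 over the rolled bead at the mouth); wall 3 mm, floor 4 mm, 120 g. Origin at the centre of its underside, z along its axis towards the mouth. It stands on the tray with the three stoppers in it; it can be gripped across its sides at 40 to 75 mm height.
- beaker_rim (a point): Centre of the beaker's mouth, 100 mm above its underside on its axis.
- tray: Shallow stainless instrument tray fixed to the bench, outside 163 mm along its own x and 243 mm along its own y, rim 20 mm high (2 mm walls); its floor is 2 mm above the bench. Origin at the centre of its underside.
- dryer: White bench drying station fixed to the bench, 200 mm along its x, 260 mm along its y, deck 55 mm above the bench (pan lip 58 mm). Origin at the centre of its underside. The pan is sunk in its +y part, the control deck with the selector is its -y part.
- pan_in (a point): Centre of the floor of the dryer's open stainless pan, 21 mm above the bench; axes as the dryer's. The pan's inside measures 150 mm along x and 140 mm along y and its lip is 37 mm above its floor.
- selector (a joint): Turn of the dryer's selector (rad): 0 = off (pointer at the white dot), 1.2 = running (pointer at the green dot), growing clockwise from above. A spring detent resists with up to about 0.13 N m until half way (0.6) and then pulls the selector on to 1.2; let go before half way and it springs back.
- selector_grip (a point): Point on the selector's upright axis at the height to grip, 87 mm above the bench, 11 mm below the knob's top. Black knob: a 47 mm round skirt 9 mm high under a finger bar 44 mm long (along this point's x axis, white pointer line at its +x end), 15 mm thick and 30 mm high. The point turns with the knob.
- stopper_0: Loose red rubber stopper 0: truncated cone 32 mm high, 38 mm across the top, narrower at the foot, with an 8 mm steel pin on top; 16 g, wet from rinsing and slippery. Origin at the centre of its small end, z along its axis towards the pin. Starts inside the beaker, resting on its floor or on the other stoppers.
- stopper_1: Red rubber stopper 1, origin as stopper 0.
- stopper_2: Red rubber stopper 2, origin as stopper 0.
- forceps: Bystander: steel forceps, 14 mm x 122 mm (along its y) x 9 mm, lying loose at the far end of the tray from the beaker. Origin under its middle.
- petri: Bystander: loose petri dish with lid, 62 mm diameter, 14 mm high. Origin at the centre of its underside.
- wash_bottle: Bystander: loose white wash bottle with red cap and bent spout, 62 x 95 mm, 195 mm high. Origin at its underside.
There are look-alikes about, which are no part of the job. Leave any blue or white look-alike of the stopper_2 alone. Leave any orange look-alike of the beaker alone.

How it is judged:
By the outcome, as a careful person would: the job done as asked, in the order asked, and still so for the second after the job is handed in, with the robot touching nothing.
It also fails if it takes over 69 s, if anything falls off the work surface, if the arm or the gripper's body presses on something with over 40 N, if the wrist force passes 120 N, or if a joint passes its speed limit or range.

## Robot

A 7-joint arm with a two-finger parallel gripper is mounted at the origin on a cart in front of the work surface, level with it; the furniture and walls round the work are solid. World frame = base frame: x ahead of the robot, y to its left, z up, the work surface at z = 0. Lengths are in m, angles in rad, forces in N, time in s.
With the tool pointing down it reaches from about 0.4 to 0.925 m from the base axis. Payload 4.1 kg.
Tool frame: the origin (TCP) lies on the centre line of the jaws, within the pads' length; the fingertips stand 17 mm ahead of it and the grasp point (between the pads) lies 2 mm behind it; z points along the fingers, y is the line along which they close (so a half turn about z gives the same grasp; the last joint's range is limited). The gripper opens to 85 mm and grips with 20 to 120 N. Pads are 22 mm wide; open, the fingers measure 114 mm over their backs; the gripper's body (76 mm by 85 mm) begins 54 mm behind the grasp point. The pads swing forward as they close: fully open they stand 13 mm farther back than shut.
Start: joints at [-1.215, 0.398, 0.045, 1.537, -0.019, 1.207, -0.051], TCP at [0.286, 0.584, 0.248] pointing down, gripper open.
Joint ranges: [-2.82, 2.82], [-0.49, 2.23], [-1.37, 1.46], [0, 2.46], [-1.36, 4.5], [0.23, 2], [-2.94, 2.94]. Speed limits (rad/s): [2.57, 2.57, 3.14, 3.14, 3.14, 3.14, 3.14].

## Interface

Orientations are given as a rotation vector (axis times angle).
In Python, from bench import read_state, vision, order gives the robot as it stands. The module is installed in compiled form; this text tells all that it offers.
- The arm moves only by the tool apply_moves, never from a script. Its argument "rows" is a list of rows, each an object with "twist": the turn, a rotation vector about the tool's x, y, z in degrees, a list of three; "offset": the shift along the tool's x, y, z in m, a list of three; "gripper": the finger opening in m, from 0 to 0.0854. In form: [{"twist": [wx, wy, wz], "offset": [tx, ty, tz], "gripper": gripper}, ...]. A call has 1 to 20 rows; each row shifts and turns the commanded pose from where the row before left it, along the tool's axes as they then stand; what a row does not reach is not made up. A row lasts 1/10 s, in which the tool goes at most 50 mm and 8.59 degrees, less where a joint would pass 70% of its speed; a pose out of reach is approached as far as the arm can. A call is refused whole if a number of a shift passes 0.05 or a number of a turn 8.59, either way. A call with a gripper value outside its range is refused whole. The fingers move at their own pace and stop on an object; "squeeze" is the grip in N (left out, the last holds). Time passes only in rows, so rows that do not move let the fingers close. It gives the time, the measured TCP pose, the force, the opening and the grip force at its end, in the units of the state.
- read_state(): the state, without advancing time (a new reading comes with each control period).
- vision.snapshot(name): name is "side" or "top" or "wrist"; returns the picture (400x640x3 uint8, red, green, blue); there is no depth.
- vision.camera_params(name): a dict with "mtx" (3x3 intrinsics, pixels), "dist_coeffs" ([k1, k2, p1, p2, k3] as OpenCV has them; the pictures are not rectified), "eye" and "rotation" of the camera in the world. Camera axes: x right, y down, z forward; pixel columns grow to the right and rows downward; lengths in m; the calibration is good to about 2 mm. A picture is of the moment at which its call begins: read the wrist's pose just before it. camera_params takes no time and is no camera call; for the wrist camera it gives the pose at the moment of the call.
- order.job_done(): hands the job in; it is judged then, once.
The state is a dict: "time": time; "qpos": joint angles; "joint_velocities": joint speeds; "effort": joint torques, N m; "ee_pos": TCP position; "ee_rot": TCP orientation; "wrist_force": force on the tool from outside, world axes, zero at the start; "moment": the same for the moment, N m; "grip_width": opening from 0.0 (shut) to 1.0 (fully open); "grasp_force": force on a finger pad.
Only numpy, scipy, OpenCV 4.12 (cv2) and the standard library are available. Lean on these libraries where they do the work, as an engineer would, in place of code of your own. Each camera call takes 0.05 s, during which the arm holds its last target. There are 200 camera calls.

## Working session

There is one attempt and no reset: what is moved stays moved. The work goes in short steps, Python scripts to look and compute and a tool call to move; the robot and the scene stay as the last step left them, time stands still between calls to the robot, and variables do not carry over. Pictures are saved under pics/ and viewed, at most 10 in all, crops included, and the job is handed in when it is done.

Besides the shell and the picture viewer there is one more tool, called as name(argument=value, ...) on one line, values as JSON. apply_moves: Moves the arm, as the interface text tells. Its arguments: {"type":"object","properties":{"rows":{"type":"array"},"squeeze":{"type":"number"}},"required":["rows"]}

```bash
mkdir -p pics; python3 - <<'E'
from bench import read_state, vision
import cv2,numpy as np
s=read_state();print(s)
for n in ["top","side"]:
    p=vision.camera_params(n);print(n,p)
    cv2.imwrite(f"pics/{n}0.png",vision.snapshot(n)[:,:,::-1])
E
```

```text
{'time': 0.0, 'qpos': array([-1.21501676,  0.39919215,  0.04500285,  1.53785854, -0.01869642,
        1.20688414, -0.05069903]), 'joint_velocities': array([ 0.00111337,  0.00084507,  0.00120082,  0.00012888, -0.00082317,
       -0.00044573,  0.00082464]), 'effort': array([-1.87933224e-04, -4.75120926e+01,  1.36467006e+00, -2.54226851e+01,
        1.16780141e-02,  9.29572270e-03,  2.83398674e-05]), 'ee_pos': array([0.28522603, 0.58342421, 0.24727224]), 'ee_rot': array([-7.07936178e-01, -3.06046901e+00,  2.97776571e-03]), 'wrist_force': array([ 0.14397224,  0.24894224, -0.27043145]), 'moment': array([-0.01888872,  0.00363158,  0.07004063]), 'grasp_force': 0.0, 'grip_width': 0.9953388527314891}
top {'mtx': array([[409.78493036,   0.        , 316.80486517],
       [  0.        , 409.78493036, 202.76124096],
       [  0.        ,   0.        ,   1.        ]]), 'dist_coeffs': array([-0.0816641,  0.       ,  0.       ,  0.       ,  0.       ]), 'eye': array([0.48085472, 0.31255046, 0.98079507]), 'rotation': array([-2.13762434,  2.19515009, -0.17705894])}
side {'mtx': array([[380.23040505,   0.        , 319.69814648],
       [  0.        , 380.23040505, 198.87052615],
       [  0.        ,   0.        ,   1.        ]]), 'dist_coeffs': array([-0.02551724,  0.        ,  0.        ,  0.        ,  0.        ]), 'eye': array([0.06916773, 0.90904233, 0.57202906]), 'rotation': array([-0.86991384,  2.33250523, -1.30414595])}
```

View pics/top0.png

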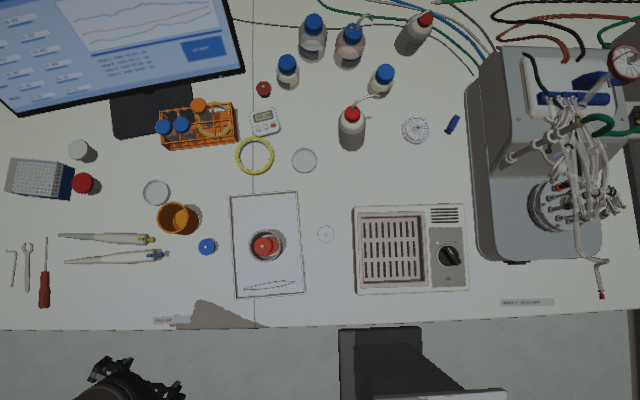

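View pics/side0.png

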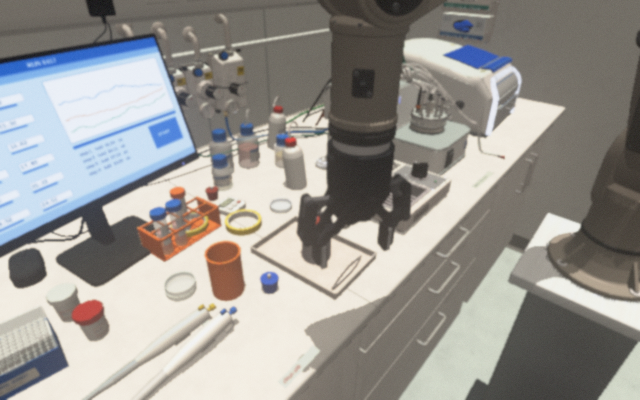

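The top view shows the tray around (268,245), with the beaker in it at about (266,244) and the forceps at (270,285). The dryer is at (410,248), its pan at (392,248) and its knob at (449,255). The petri dish (304,160) and wash bottle (352,125) are away from the work area. Next I'll enlarge the working area.

```bash
cat > h.py <<'E'
import numpy as np,cv2
from scipy.spatial.transform import Rotation as R
from bench import read_state, vision
def back(p,uv,z):
    uv=np.array(uv,float).reshape(-1,1,2)
    n=cv2.undistortPoints(uv,p["mtx"],p["dist_coeffs"]).reshape(-1,2)
    d=np.c_[n,np.ones(len(n))]@R.from_rotvec(p["rotation"]).as_matrix().T
    z=np.broadcast_to(z,len(n))
    return p["eye"]+d*((z-p["eye"][2])/d[:,2])[:,None]
def proj(p,X):
    M=R.from_rotvec(p["rotation"]).as_matrix()
    return cv2.projectPoints((np.array(X,float)-p["eye"])@M,np.zeros(3),np.zeros(3),p["mtx"],p["dist_coeffs"])[0].reshape(-1,2)
E
python3 - <<'E'
from h import *
p=vision.camera_params("top")
print(back(p,[(230,197),(297,191),(305,292),(236,298)],.02))
print(back(p,[(353,207),(466,204),(469,290),(357,294)],.055))
print(back(p,[(449,255)],.098))
im=cv2.imread("pics/top0.png")[180:305,220:480]
cv2.imwrite("pics/top0c.png",cv2.resize(im,None,fx=3.07,fy=3.07,interpolation=cv2.INTER_CUBIC))
print(R.from_rotvec(p["rotation"]).as_matrix().round(3))
E
```

```text
[[0.62771911 0.48649615 0.02      ]
 [0.63822133 0.32773715 0.02      ]
 [0.4020006  0.31467416 0.02      ]
 [0.39261228 0.47366107 0.02      ]]
[[ 0.59244625  0.20024753  0.055     ]
 [ 0.59277447 -0.0648514   0.055     ]
 [ 0.39557018 -0.05789284  0.055     ]
 [ 0.3967534   0.19882533  0.055     ]]
[[ 0.47660571 -0.00079606  0.098     ]]
[[-0.028 -0.991  0.132]
 [-0.999  0.024 -0.032]
 [ 0.028 -0.133 -0.991]]
```

View pics/top0c.png

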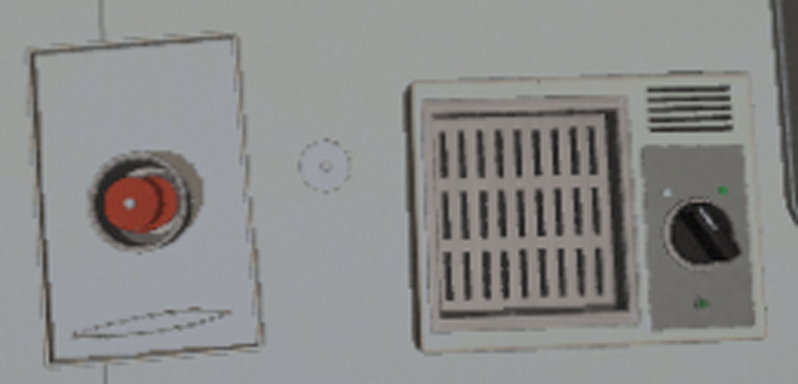

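The crop gives these positions (crop pixels):
- **Beaker:** rim ellipse centre about (139,200), with a red stopper in it.
- **Knob:** skirt centre about (701,233), with its pointer towards the white dot at (667,192). The green dot is at (723,190).
- **Pan:** inner lip from (432,105) to (632,325).
- **White look-alike:** a stopper at (325,166).

```bash
python3 - <<'E'
from h import *
p=vision.camera_params("top")
c=lambda *a:[(220+u/3.07,180+v/3.07) for u,v in a]
np.set_printoptions(precision=4,suppress=True)
print("rim",back(p,c((139,200),(90,200),(188,200),(139,151),(139,248)),.102))
print("skirt c",back(p,c((701,233)),.062)); print("dots w,g",back(p,c((667,192),(723,190)),.056))
print("deck corners",back(p,c((415,83),(748,72),(766,338),(423,350)),.055))
print("pan lip outer",back(p,c((425,98),(628,96),(638,325),(432,331)),.058))
print("pan floor",back(p,c((440,112),(602,112),(612,308),(440,312)),.021))
print("white, blue, orange",back(p,c((325,166)),.04),back(p,[(207,247),(176,216)],[.04,.1]))
print(back(p,c((100,335)),0.01))
E
```

```text
rim [[0.5096 0.3966 0.102 ]
 [0.5104 0.4306 0.102 ]
 [0.5087 0.3626 0.102 ]
 [0.5436 0.3962 0.102 ]
 [0.4765 0.3971 0.102 ]]
skirt c [[ 0.4745 -0.0119  0.062 ]]
dots w,g [[ 0.5056  0.01    0.056 ]
 [ 0.5057 -0.033   0.056 ]]
deck corners [[ 0.5922  0.1953  0.055 ]
 [ 0.5942 -0.0593  0.055 ]
 [ 0.3953 -0.0591  0.055 ]
 [ 0.3967  0.1971  0.055 ]]
pan lip outer [[0.5805 0.1886 0.058 ]
 [0.578  0.0358 0.058 ]
 [0.4091 0.0382 0.058 ]
 [0.4103 0.1904 0.058 ]]
pan floor [[0.5734 0.1725 0.021 ]
 [0.57   0.046  0.021 ]
 [0.4198 0.0467 0.021 ]
 [0.4215 0.1788 0.021 ]]
white, blue, orange [[0.5332 0.2634 0.04  ]] [[0.5106 0.5357 0.04  ]
 [0.5769 0.5891 0.1   ]]
[[0.4112 0.4365 0.01  ]]
```

apply_moves(rows=[{"twist": [0,8,0],"offset": [0,0,-0.02],"gripper": 0.0854},{"twist": [0,8,0],"offset": [0,0,-0.02],"gripper": 0.0854},{"twist": [0,0,0],"offset": [0,0,0],"gripper": 0.0854}])

```text
time: 0.4
ee_pos: [0.2958, 0.5801, 0.2895]
ee_rot: [-0.663, -2.795, -0.096]
wrist_force: [2.1, 0.0, 0.6]
grip_width: 1.002
grasp_force: 0.0
```

```bash
python3 - <<'E'
from h import *
s=read_state();print(s["qpos"].round(3),s["ee_pos"],R.from_rotvec(s["ee_rot"]).as_matrix().round(3))
E
```

```text
[-1.032  0.392  0.002  1.48  -0.287  1.299  0.156] [0.29578957 0.58011649 0.28947131] [[-0.86   0.449 -0.242]
 [ 0.432  0.893  0.125]
 [ 0.273  0.003 -0.962]]
```

Beaker centre measures (0.510,0.397), rim diameter 68 mm, which fits. The dryer spans x 0.395–0.594 and y −0.06–0.196 and sits square to the world axes. The pan centre is about (0.495,0.112) and the knob about (0.475,−0.012).

I'll grip the beaker from the left with an inclined tool and tip it with the tool roll.

```bash
cat >> h.py <<'E'
np.set_printoptions(precision=4,suppress=True)
def frame(az,al): # tool z azimuth (deg), alpha below horizontal; tool y horizontal, left of z
    a,b=np.radians([az,al]); z=np.array([np.cos(a)*np.cos(b),np.sin(a)*np.cos(b),-np.sin(b)])
    y=np.array([-np.sin(a),np.cos(a),0]); return np.c_[np.cross(y,z),y,z]
def plan(pos,M):
    s=read_state();C=R.from_rotvec(s["ee_rot"]).as_matrix();d=np.array(pos)-s["ee_pos"]
    rv=np.degrees(R.from_matrix(C.T@M).as_rotvec())
    print("q",s["qpos"].round(2),"t",round(s["time"],2),"ee",s["ee_pos"],"F",s["wrist_force"].round(1))
    print("twist",rv.round(1),"| off in cur tool",(C.T@d),"| off in target tool",M.T@d,"| world",d)
E
python3 - <<'E'
from h import *
M=frame(-52,25);G=np.array([.5096,.3966,.071])+.002*M[:,2]
print(M); P=G-.14*M[:,2]; print(G,P); plan(P+[-.05,.1,.12],M)
E
```

```text
[[-0.2602  0.788   0.558 ]
 [ 0.333   0.6157 -0.7142]
 [-0.9063  0.     -0.4226]]
[0.5107 0.3952 0.0702] [0.4326 0.4952 0.1293]
q [-1.03  0.39  0.    1.48 -0.29  1.3   0.16] t 0.4 ee [0.2958 0.5801 0.2895] F [2.1 0.  0.6]
twist [ 11.6 -79.4  24.9] | off in cur tool [-0.0791  0.0523  0.0195] | off in target tool [0.0188 0.0777 0.0547] | world [ 0.0868  0.015  -0.0401]
```

apply_moves(rows=[{"twist": [0,0,0],"offset": [0,0,-0.03],"gripper": 0.0854},{"twist": [1,-6.6,2.1],"offset": [0,0,0],"gripper": 0.0854},{"twist": [1,-6.6,2.1],"offset": [0,0,0],"gripper": 0.0854},{"twist": [1,-6.6,2.1],"offset": [0,0,0],"gripper": 0.0854},{"twist": [1,-6.6,2.1],"offset": [0,0,0],"gripper": 0.0854},{"twist": [1,-6.6,2.1],"offset": [0,0,0],"gripper": 0.0854},{"twist": [1,-6.6,2.1],"offset": [0,0,0],"gripper": 0.0854},{"twist": [1,-6.6,2.1],"offset": [0,0,0],"gripper": 0.0854},{"twist": [1,-6.6,2.1],"offset": [0,0,0],"gripper": 0.0854},{"twist": [1,-6.6,2.1],"offset": [0,0,0],"gripper": 0.0854},{"twist": [1,-6.6,2.1],"offset": [0,0,0],"gripper": 0.0854},{"twist": [1,-6.6,2.1],"offset": [0,0,0],"gripper": 0.0854},{"twist": [1,-6.6,2.1],"offset": [0,0,0],"gripper": 0.0854},{"twist": [0,0,0],"offset": [0,0,0],"gripper": 0.0854}])

```text
time: 1.8
ee_pos: [0.2925, 0.5804, 0.3111]
ee_rot: [0.883, 1.855, -0.583]
wrist_force: [-0.7, 0.2, -1.3]
grip_width: 0.998
grasp_force: 0.0
```

```bash
python3 - <<'E'
from h import *
M=frame(-52,25);G=np.array([.5096,.3966,.071])+.002*M[:,2]
plan(G-.14*M[:,2],M)
E
```

```text
q [-1.64  0.82  0.3   1.16  0.63  1.96 -0.66] t 1.8 ee [0.2925 0.5804 0.3111] F [-0.7  0.2 -1.3]
twist [0.1 0.1 1. ] | off in cur tool [0.0993 0.0592 0.2158] | off in target tool [0.0999 0.058  0.2159] | world [ 0.1401 -0.0852 -0.1818]
```

apply_moves(rows=[{"twist": [0,0,0.1],"offset": [0.01,0.0058,0.0216],"gripper": 0.0854},{"twist": [0,0,0.1],"offset": [0.01,0.0058,0.0216],"gripper": 0.0854},{"twist": [0,0,0.1],"offset": [0.01,0.0058,0.0216],"gripper": 0.0854},{"twist": [0,0,0.1],"offset": [0.01,0.0058,0.0216],"gripper": 0.0854},{"twist": [0,0,0.1],"offset": [0.01,0.0058,0.0216],"gripper": 0.0854},{"twist": [0,0,0.1],"offset": [0.01,0.0058,0.0216],"gripper": 0.0854},{"twist": [0,0,0.1],"offset": [0.01,0.0058,0.0216],"gripper": 0.0854},{"twist": [0,0,0.1],"offset": [0.01,0.0058,0.0216],"gripper": 0.0854},{"twist": [0,0,0.1],"offset": [0.01,0.0058,0.0216],"gripper": 0.0854},{"twist": [0,0,0.1],"offset": [0.01,0.0058,0.0216],"gripper": 0.0854},{"twist": [0,0,0],"offset": [0,0,0],"gripper": 0.0854},{"twist": [0,0,0],"offset": [0,0,0],"gripper": 0.0854}])

```text
time: 3.0
ee_pos: [0.4352, 0.4946, 0.1353]
ee_rot: [0.911, 1.847, -0.566]
wrist_force: [-0.0, -0.3, 0.7]
grip_width: 1.002
grasp_force: 0.0
```

```bash
python3 - <<'E'
from h import *
M=frame(-52,25);G=np.array([.5096,.3966,.071])+.002*M[:,2]
plan(G,M)
p=vision.camera_params("wrist");im=vision.snapshot("wrist")[:,:,::-1].copy()
t=np.linspace(0,2*np.pi,60)
for z,r in [(.102,.035),(.002,.033)]:
    q=proj(p,np.c_[.5096+r*np.cos(t),.3966+r*np.sin(t),0*t+z])
    for u,v in q:
        if 0<=u<640 and 0<=v<400: cv2.circle(im,(int(u),int(v)),1,(0,255,0),-1)
cv2.imwrite("pics/w1.png",im)
E
```

```text
q [-1.47  0.92  0.31  1.41  0.66  1.56 -0.8 ] t 3.0 ee [0.4352 0.4946 0.1353] F [-0.  -0.3  0.7]
twist [ 0.  -0.3 -0.5] | off in cur tool [ 0.0055 -0.0018  0.1407] | off in target tool [ 0.0063 -0.0017  0.1407] | world [ 0.0756 -0.0994 -0.0652]
```

View pics/w1.png

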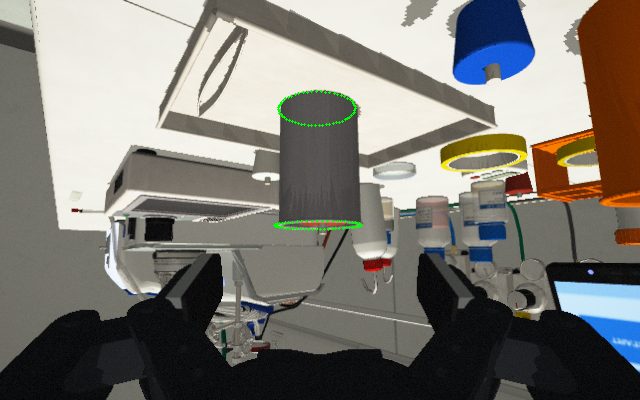

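The overlay fits: the beaker rim at (318,224) and its foot at (318,107) coincide with the projection. The blue look-alike is off to the side at (493,50). The wrist camera hangs under the tool, so I'll check its height at the grasp.

```bash
python3 - <<'E'
from h import *
s=read_state();p=vision.camera_params("wrist");C=R.from_rotvec(s["ee_rot"]).as_matrix()
o=C.T@(p["eye"]-s["ee_pos"]);print("cam in tool",o)
M=frame(-52,25);print("at grasp",np.array([.5107,.3952,.0702])+M@o)
E
```

```text
cam in tool [ 0.0694 -0.0003 -0.1265]
at grasp [0.4218 0.5085 0.0607]
```

apply_moves(rows=[{"twist": [0,0,0],"offset": [0.0012,-0.0004,0.012],"gripper": 0.0854},{"twist": [0,0,0],"offset": [0.0012,-0.0004,0.012],"gripper": 0.0854},{"twist": [0,0,0],"offset": [0.0012,-0.0004,0.012],"gripper": 0.0854},{"twist": [0,0,0],"offset": [0.0012,-0.0004,0.012],"gripper": 0.0854},{"twist": [0,0,0],"offset": [0.0012,0,0.012],"gripper": 0.0854},{"twist": [0,0,0],"offset": [0,0,0.012],"gripper": 0.0854},{"twist": [0,0,0],"offset": [0,0,0.012],"gripper": 0.0854},{"twist": [0,0,0],"offset": [0,0,0.012],"gripper": 0.0854},{"twist": [0,0,0],"offset": [0,0,0.012],"gripper": 0.0854},{"twist": [0,0,0],"offset": [0,0,0.012],"gripper": 0.0854},{"twist": [0,0,0],"offset": [0,0,0.01],"gripper": 0.0854},{"twist": [0,0,0],"offset": [0,0,0.01],"gripper": 0.0854},{"twist": [0,0,0],"offset": [0,0,0],"gripper": 0.0854},{"twist": [0,0,0],"offset": [0,0,0],"gripper": 0.0854}])

```text
time: 4.45
ee_pos: [0.5103, 0.3958, 0.0692]
ee_rot: [0.909, 1.847, -0.567]
wrist_force: [1.5, 0.5, 0.1]
grip_width: 1.001
grasp_force: 0.0
```

```bash
python3 - <<'E'
from h import *
M=frame(-52,25);G=np.array([.5096,.3966,.071])+.002*M[:,2]
plan(G,M)
E
```

```text
q [-1.37  0.94  0.34  1.58  0.73  1.33 -0.87] t 4.45 ee [0.5103 0.3958 0.0692] F [1.5 0.5 0.1]
twist [ 0.  -0.2 -0.5] | off in cur tool [-0.0012 -0.0001  0.0003] | off in target tool [-0.0012 -0.0001  0.0003] | world [ 0.0004 -0.0006  0.001 ]
```

apply_moves(squeeze=50, rows=[{"twist": [0,0,0],"offset": [0,0,0],"gripper": 0.05},{"twist": [0,0,0],"offset": [0,0,0],"gripper": 0.05},{"twist": [0,0,0],"offset": [0,0,0],"gripper": 0.05},{"twist": [0,0,0],"offset": [0,0,0],"gripper": 0.05},{"twist": [0,0,0],"offset": [0,0,0],"gripper": 0.05},{"twist": [0,0,0],"offset": [0,0,0],"gripper": 0.05}])

```text
time: 5.05
ee_pos: [0.5105, 0.3966, 0.0697]
ee_rot: [0.909, 1.847, -0.565]
wrist_force: [0.0, 2.3, 3.7]
grip_width: 0.775
grasp_force: 55.5
```

apply_moves(rows=[{"twist": [0,0,0],"offset": [-0.009,0,-0.004],"gripper": 0.05},{"twist": [0,0,0],"offset": [-0.0172,0,-0.008],"gripper": 0.05},{"twist": [0,0,0],"offset": [-0.0172,0,-0.008],"gripper": 0.05},{"twist": [0,0,0],"offset": [-0.0172,0,-0.008],"gripper": 0.05},{"twist": [0,0,0],"offset": [-0.0172,0,-0.008],"gripper": 0.05},{"twist": [0,0,0],"offset": [-0.0172,0,-0.008],"gripper": 0.05},{"twist": [0,0,0],"offset": [-0.0172,0,-0.008],"gripper": 0.05},{"twist": [0,0,0],"offset": [-0.0172,0,-0.008],"gripper": 0.05},{"twist": [0,0,0],"offset": [-0.0172,0,-0.008],"gripper": 0.05},{"twist": [0,0,0],"offset": [0,0,0],"gripper": 0.05},{"twist": [0,0,3],"offset": [0,0,0],"gripper": 0.05},{"twist": [0,0,3],"offset": [0,0,0],"gripper": 0.05},{"twist": [0,0,0],"offset": [0,0,0],"gripper": 0.05}])

```text
time: 6.35
ee_pos: [0.5096, 0.3942, 0.23]
ee_rot: [0.999, 1.788, -0.504]
wrist_force: [-0.1, -0.2, -1.5]
grip_width: 0.771
grasp_force: 55.6
```

```bash
python3 - <<'E'
from h import *
M=frame(-77,15)
plan([.50,.112,.22],M)
E
```

```text
q [-1.41  0.72  0.4   1.57  0.75  1.48 -0.79] t 6.35 ee [0.5096 0.3942 0.23  ] F [-0.1 -0.2 -1.5]
twist [ 22.9 -11.3   2.3] | off in cur tool [-0.1028 -0.171   0.2001] | off in target tool [-0.0609 -0.0728  0.2661] | world [-0.0096 -0.2822 -0.01  ]
```

```bash
python3 - <<'E'
from h import *
M=frame(-77,15)
plan([.54,.122,.225],M)
E
```

```text
q [-1.41  0.72  0.4   1.57  0.75  1.48 -0.79] t 6.35 ee [0.5096 0.3942 0.23  ] F [-0.1 -0.2 -1.5]
twist [ 22.9 -11.3   2.3] | off in cur tool [-0.1102 -0.1322  0.2131] | off in target tool [-0.0656 -0.0316  0.2641] | world [ 0.0304 -0.2722 -0.005 ]
```

apply_moves(rows=[{"twist": [0,0,0],"offset": [-0.0055,-0.0066,0.0106],"gripper": 0.05},{"twist": [0,0,0],"offset": [-0.011,-0.0132,0.0213],"gripper": 0.05},{"twist": [0,0,0],"offset": [-0.011,-0.0132,0.0213],"gripper": 0.05},{"twist": [0,0,0],"offset": [-0.011,-0.0132,0.0213],"gripper": 0.05},{"twist": [0,0,0],"offset": [-0.011,-0.0132,0.0213],"gripper": 0.05},{"twist": [0,0,0],"offset": [-0.011,-0.0132,0.0213],"gripper": 0.05},{"twist": [0,0,0],"offset": [-0.011,-0.0132,0.0213],"gripper": 0.05},{"twist": [0,0,0],"offset": [-0.011,-0.0132,0.0213],"gripper": 0.05},{"twist": [0,0,0],"offset": [-0.011,-0.0132,0.0213],"gripper": 0.05},{"twist": [0,0,0],"offset": [-0.011,-0.0132,0.0213],"gripper": 0.05},{"twist": [0,0,0],"offset": [-0.0055,-0.0066,0.0106],"gripper": 0.05},{"twist": [3.8,-1.9,0.4],"offset": [0,0,0],"gripper": 0.05},{"twist": [3.8,-1.9,0.4],"offset": [0,0,0],"gripper": 0.05},{"twist": [3.8,-1.9,0.4],"offset": [0,0,0],"gripper": 0.05},{"twist": [3.8,-1.9,0.4],"offset": [0,0,0],"gripper": 0.05},{"twist": [3.8,-1.9,0.4],"offset": [0,0,0],"gripper": 0.05},{"twist": [3.8,-1.9,0.4],"offset": [0,0,0],"gripper": 0.05},{"twist": [0,0,0],"offset": [0,0,0],"gripper": 0.05},{"twist": [0,0,0],"offset": [0,0,0],"gripper": 0.05}])

```text
time: 8.25
ee_pos: [0.5405, 0.1228, 0.225]
ee_rot: [1.206, 1.517, -0.922]
wrist_force: [-0.1, -0.1, -1.0]
grip_width: 0.771
grasp_force: 56.1
```

```bash
python3 - <<'E'
from h import *
M=frame(-77,15)
plan([.54,.122,.15],M)
E
```

```text
q [-1.2   0.75  0.56  1.78  0.75  1.47 -0.81] t 8.25 ee [0.5405 0.1228 0.225 ] F [-0.1 -0.1 -1. ]
twist [ 0.2 -0.  -0.1] | off in cur tool [ 0.0722 -0.0008  0.0201] | off in target tool [ 0.0722 -0.0007  0.0201] | world [-0.0005 -0.0008 -0.075 ]
```

apply_moves(rows=[{"twist": [0,0,0],"offset": [0.0135,0,0.0038],"gripper": 0.05},{"twist": [0,0,0],"offset": [0.0135,0,0.0038],"gripper": 0.05},{"twist": [0,0,0],"offset": [0.0135,0,0.0038],"gripper": 0.05},{"twist": [0,0,0],"offset": [0.0135,0,0.0038],"gripper": 0.05},{"twist": [0,0,0],"offset": [0.0135,0,0.0038],"gripper": 0.05},{"twist": [0,0,5],"offset": [0,0,0],"gripper": 0.05},{"twist": [0,0,5],"offset": [0,0,0],"gripper": 0.05},{"twist": [0,0,5],"offset": [0,0,0],"gripper": 0.05},{"twist": [0,0,5],"offset": [0,0,0],"gripper": 0.05},{"twist": [0,0,5],"offset": [0,0,0],"gripper": 0.05},{"twist": [0,0,5],"offset": [0,0,0],"gripper": 0.05},{"twist": [0,0,5],"offset": [0,0,0],"gripper": 0.05},{"twist": [0,0,5],"offset": [0,0,0],"gripper": 0.05},{"twist": [0,0,5],"offset": [0,0,0],"gripper": 0.05},{"twist": [0,0,5],"offset": [0,0,0],"gripper": 0.05},{"twist": [0,0,5],"offset": [0,0,0],"gripper": 0.05},{"twist": [0,0,5],"offset": [0,0,0],"gripper": 0.05},{"twist": [0,0,5],"offset": [0,0,0],"gripper": 0.05},{"twist": [0,0,5],"offset": [0,0,0],"gripper": 0.05},{"twist": [0,0,5],"offset": [0,0,0],"gripper": 0.05}])

```text
time: 10.25
ee_pos: [0.5406, 0.1217, 0.1545]
ee_rot: [1.779, 0.44, -0.019]
wrist_force: [0.2, 0.2, -2.5]
grip_width: 0.769
grasp_force: 56.0
```

apply_moves(rows=[{"twist": [0,0,3],"offset": [0,0,0],"gripper": 0.05},{"twist": [0,0,3],"offset": [0,0,0],"gripper": 0.05},{"twist": [0,0,3],"offset": [0,0,0],"gripper": 0.05},{"twist": [0,0,3],"offset": [0,0,0],"gripper": 0.05},{"twist": [0,0,3],"offset": [0,0,0],"gripper": 0.05},{"twist": [0,0,3],"offset": [0,0,0],"gripper": 0.05},{"twist": [0,0,3],"offset": [0,0,0],"gripper": 0.05},{"twist": [0,0,3],"offset": [0,0,0],"gripper": 0.05},{"twist": [0,0,4],"offset": [0,0,0],"gripper": 0.05},{"twist": [0,0,4],"offset": [0,0,0],"gripper": 0.05},{"twist": [0,0,4],"offset": [0,0,0],"gripper": 0.05},{"twist": [0,0,4],"offset": [0,0,0],"gripper": 0.05},{"twist": [0,0,4],"offset": [0,0,0],"gripper": 0.05},{"twist": [0,0,4],"offset": [0,0,0],"gripper": 0.05},{"twist": [0,0,4],"offset": [0,0,0],"gripper": 0.05},{"twist": [0,0,4],"offset": [0,0,0],"gripper": 0.05},{"twist": [0,0,0],"offset": [0,0,0],"gripper": 0.05},{"twist": [0,0,0],"offset": [0,0,0],"gripper": 0.05},{"twist": [0,0,0],"offset": [0,0,0],"gripper": 0.05}])

```text
time: 12.15
ee_pos: [0.5407, 0.1216, 0.1551]
ee_rot: [1.828, -0.456, 0.659]
wrist_force: [0.4, 0.6, -1.6]
grip_width: 0.771
grasp_force: 56.1
```

```bash
python3 - <<'E'
from h import *
plan([.54,.122,.15],frame(-77,15))
im=vision.snapshot("top")[180:305,340:480]; im=cv2.resize(im,None,fx=3,fy=3,interpolation=cv2.INTER_CUBIC)
w=vision.snapshot("wrist"); w=cv2.resize(w,(600,375)); im=cv2.resize(im,(420,375))
o=np.vstack([im,np.zeros((0,420,3),np.uint8)])
o=cv2.resize(np.hstack([im,w]),(800,294),interpolation=cv2.INTER_AREA)
cv2.imwrite("pics/pour.png",o[:,:,::-1])
E
```

```text
q [-1.48  1.15  1.04  1.8   0.31  1.16 -2.81] t 12.15 ee [0.5407 0.1216 0.1551] F [ 0.4  0.6 -1.6]
twist [   0.1   -0.1 -131.1] | off in cur tool [-0.0038 -0.0034  0.0008] | off in target tool [ 0.0051 -0.0006  0.0008] | world [-0.0007  0.0004 -0.0051]
```

View pics/pour.png

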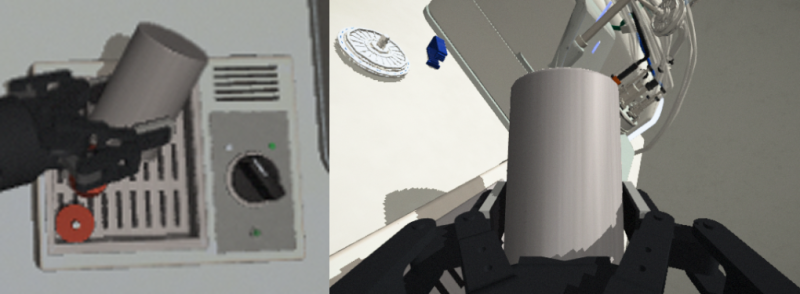

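Two red stoppers are visible in the pan, at (75,225) and (88,185). The third may be under the hand or still in the beaker. I'll lift the still-tipped beaker a little to find out.

apply_moves(rows=[{"twist": [0,0,0],"offset": [0.0115,0.0104,-0.0042],"gripper": 0.05},{"twist": [0,0,0],"offset": [0.0115,0.0104,-0.0042],"gripper": 0.05},{"twist": [0,0,0],"offset": [0.0115,0.0104,-0.0042],"gripper": 0.05},{"twist": [0,0,0],"offset": [0.0115,0.0104,-0.0042],"gripper": 0.05},{"twist": [0,0,0],"offset": [0.0115,0.0104,-0.0042],"gripper": 0.05},{"twist": [0,0,0],"offset": [0.0115,0.0104,-0.0042],"gripper": 0.05},{"twist": [0,0,0],"offset": [0.0115,0.0104,-0.0042],"gripper": 0.05},{"twist": [0,0,0],"offset": [0,0,0],"gripper": 0.05},{"twist": [0,0,0],"offset": [0,0,0],"gripper": 0.05}])

```text
time: 13.15
ee_pos: [0.5529, 0.1251, 0.2668]
ee_rot: [1.829, -0.458, 0.659]
wrist_force: [-0.5, -0.2, -2.0]
grip_width: 0.768
grasp_force: 56.1
```

```bash
python3 - <<'E'
from h import *
plan([.54,.122,.15],frame(-77,15))
im=vision.snapshot("top")[180:305,340:480]; im=cv2.resize(im,(420,375),interpolation=cv2.INTER_CUBIC)
w=vision.snapshot("side")[100:280,320:500]; w=cv2.resize(w,(375,375),interpolation=cv2.INTER_CUBIC)
cv2.imwrite("pics/pour2.png",np.hstack([im,w])[:,:,::-1])
E
```

```text
q [-1.5   1.01  1.15  1.75  0.39  1.26 -2.69] t 13.15 ee [0.5529 0.1251 0.2668] F [-0.5 -0.2 -2. ]
twist [  -0.    -0.1 -131.2] | off in cur tool [-0.0842 -0.0762  0.0304] | off in target tool [ 0.1128 -0.0132  0.0303] | world [-0.0129 -0.0031 -0.1168]
```

View pics/pour2.png

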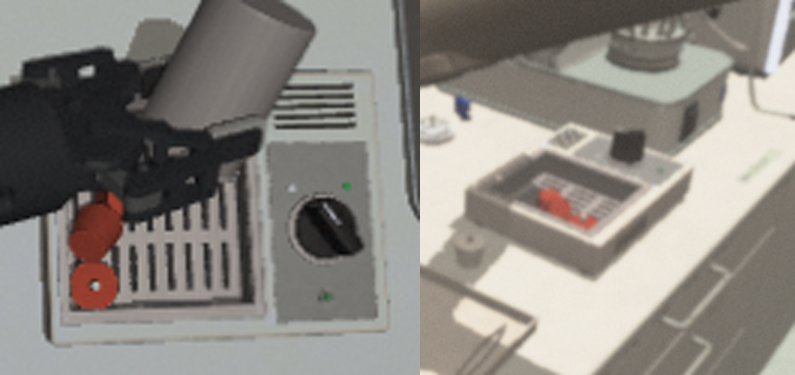

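Red shows at (95,285), (95,230) and a piece at (110,200), so probably all three are out. I'll roll back upright and check with the arm clear.

apply_moves(rows=[{"twist": [0,0,-8.2],"offset": [0,0,0],"gripper": 0.05},{"twist": [0,0,-8.2],"offset": [0,0,0],"gripper": 0.05},{"twist": [0,0,-8.2],"offset": [0,0,0],"gripper": 0.05},{"twist": [0,0,-8.2],"offset": [0,0,0],"gripper": 0.05},{"twist": [0,0,-8.2],"offset": [0,0,0],"gripper": 0.05},{"twist": [0,0,-8.2],"offset": [0,0,0],"gripper": 0.05},{"twist": [0,0,-8.2],"offset": [0,0,0],"gripper": 0.05},{"twist": [0,0,-8.2],"offset": [0,0,0],"gripper": 0.05},{"twist": [0,0,-8.2],"offset": [0,0,0],"gripper": 0.05},{"twist": [0,0,-8.2],"offset": [0,0,0],"gripper": 0.05},{"twist": [0,0,-8.2],"offset": [0,0,0],"gripper": 0.05},{"twist": [0,0,-8.2],"offset": [0,0,0],"gripper": 0.05},{"twist": [0,0,-8.2],"offset": [0,0,0],"gripper": 0.05},{"twist": [0,0,-8.2],"offset": [0,0,0],"gripper": 0.05},{"twist": [0,0,-8.2],"offset": [0,0,0],"gripper": 0.05},{"twist": [0,0,-8.2],"offset": [0,0,0],"gripper": 0.05},{"twist": [0,0,0],"offset": [0,0,0],"gripper": 0.05}])

```text
time: 14.95
ee_pos: [0.5528, 0.1246, 0.2663]
ee_rot: [1.205, 1.519, -0.926]
wrist_force: [-0.9, -0.4, -2.7]
grip_width: 0.77
grasp_force: 56.1
```

```bash
python3 - <<'E'
from h import *
plan([.5105,.3966,.20],frame(-52,25))
E
```

```text
q [-1.23  0.72  0.63  1.74  0.75  1.5  -0.72] t 14.95 ee [0.5528 0.1246 0.2663] F [-0.9 -0.4 -2.7]
twist [-23.5   9.8  -8.4] | off in cur tool [ 0.135   0.0205 -0.248 ] | off in target tool [ 0.1616  0.1341 -0.1898] | world [-0.0423  0.272  -0.0663]
```

apply_moves(rows=[{"twist": [0,0,0],"offset": [0.0045,0.001,-0.0117],"gripper": 0.05},{"twist": [0,0,0],"offset": [0.0091,0.0019,-0.0234],"gripper": 0.05},{"twist": [0,0,0],"offset": [0.0091,0.0019,-0.0234],"gripper": 0.05},{"twist": [0,0,0],"offset": [0.0091,0.0019,-0.0234],"gripper": 0.05},{"twist": [0,0,0],"offset": [0.0091,0.0019,-0.0234],"gripper": 0.05},{"twist": [0,0,0],"offset": [0.0091,0.0019,-0.0234],"gripper": 0.05},{"twist": [0,0,0],"offset": [0.0091,0.0019,-0.0234],"gripper": 0.05},{"twist": [0,0,0],"offset": [0.0091,0.0019,-0.0234],"gripper": 0.05},{"twist": [0,0,0],"offset": [0.0091,0.0019,-0.0234],"gripper": 0.05},{"twist": [0,0,0],"offset": [0.0091,0.0019,-0.0234],"gripper": 0.05},{"twist": [0,0,0],"offset": [0.0091,0.0019,-0.0234],"gripper": 0.05},{"twist": [0,0,0],"offset": [0.0045,0.001,-0.0117],"gripper": 0.05},{"twist": [-5.9,2.4,-2.1],"offset": [0,0,0],"gripper": 0.05},{"twist": [-5.9,2.4,-2.1],"offset": [0,0,0],"gripper": 0.05},{"twist": [-5.9,2.5,-2.1],"offset": [0,0,0],"gripper": 0.05},{"twist": [-5.8,2.5,-2.1],"offset": [0,0,0],"gripper": 0.05},{"twist": [0,0,0],"offset": [0,0,0],"gripper": 0.05},{"twist": [0,0,0],"offset": [0,0,0],"gripper": 0.05}])

```text
time: 16.75
ee_pos: [0.5106, 0.3979, 0.2371]
ee_rot: [0.902, 1.845, -0.572]
wrist_force: [0.9, 0.4, -1.3]
grip_width: 0.772
grasp_force: 56.2
```

```bash
python3 - <<'E'
from h import *
plan([.5105,.3966,.11],R.from_rotvec([.909,1.847,-.565]).as_matrix())
im=vision.snapshot("top")[180:305,220:480]; im=cv2.resize(im,(790,380),interpolation=cv2.INTER_CUBIC)
w=vision.snapshot("side")[100:300,220:500]; w=cv2.resize(w,(300,214),interpolation=cv2.INTER_CUBIC)
v=cv2.resize(vision.snapshot("wrist"),(342,214))
b=np.zeros((214,790,3),np.uint8);b[:,:300]=w;b[:,310:652]=v
cv2.imwrite("pics/ret.png",np.vstack([im,b])[:,:,::-1])
E
```

```text
q [-1.45  0.74  0.47  1.55  0.72  1.47 -0.65] t 16.75 ee [0.5106 0.3979 0.2371] F [ 0.9  0.4 -1.3]
twist [-0.1  0.3  0.3] | off in cur tool [ 0.1148 -0.0012  0.0544] | off in target tool [ 0.1145 -0.002   0.0551] | world [-0.0001 -0.0013 -0.1271]
```

View pics/ret.png

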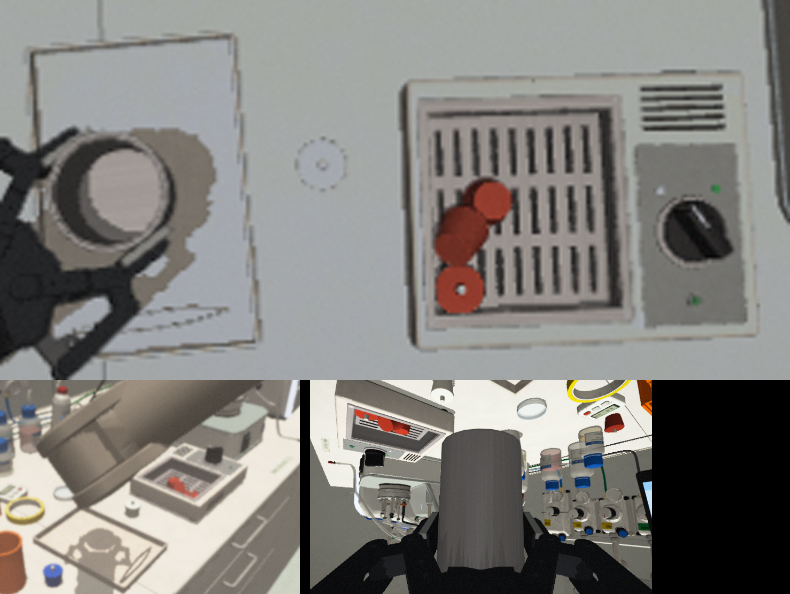

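All three stoppers lie in the pan, at (490,200), (460,237) and (460,288). The beaker is empty and upright above its old place.

apply_moves(rows=[{"twist": [0,0.3,0.3],"offset": [0.0159,-0.0002,0.0074],"gripper": 0.05},{"twist": [0,0,0],"offset": [0.0159,-0.0002,0.0074],"gripper": 0.05},{"twist": [0,0,0],"offset": [0.0159,-0.0002,0.0074],"gripper": 0.05},{"twist": [0,0,0],"offset": [0.0159,-0.0002,0.0074],"gripper": 0.05},{"twist": [0,0,0],"offset": [0.0159,-0.0002,0.0074],"gripper": 0.05},{"twist": [0,0,0],"offset": [0.0159,-0.0002,0.0074],"gripper": 0.05},{"twist": [0,0,0],"offset": [0.0159,-0.0002,0.0074],"gripper": 0.05},{"twist": [0,0,0],"offset": [0.0159,0,0.0074],"gripper": 0.05},{"twist": [0,0,0],"offset": [0.0091,0,0.0042],"gripper": 0.05},{"twist": [0,0,0],"offset": [0,0,0],"gripper": 0.05},{"twist": [0,0,0],"offset": [0,0,0],"gripper": 0.05}])

```text
time: 18.0
ee_pos: [0.5106, 0.3973, 0.0872]
ee_rot: [0.907, 1.847, -0.567]
wrist_force: [0.3, -0.1, -0.7]
grip_width: 0.773
grasp_force: 56.2
```

```bash
python3 - <<'E'
from h import *
plan([.5105,.3966,.0702],R.from_rotvec([.909,1.847,-.565]).as_matrix())
E
```

```text
q [-1.42  0.93  0.42  1.58  0.68  1.32 -0.82] t 18.0 ee [0.5106 0.3973 0.0872] F [ 0.3 -0.1 -0.7]
twist [-0.   0.1  0.1] | off in cur tool [ 0.0152 -0.0007  0.0077] | off in target tool [ 0.0152 -0.0007  0.0077] | world [-0.0001 -0.0007 -0.017 ]
```

apply_moves(rows=[{"twist": [0,0,0],"offset": [0.0036,0,0.0018],"gripper": 0.05},{"twist": [0,0,0],"offset": [0.0036,0,0.0018],"gripper": 0.05},{"twist": [0,0,0],"offset": [0.0027,0,0.0013],"gripper": 0.05},{"twist": [0,0,0],"offset": [0.0018,0,0.0009],"gripper": 0.05},{"twist": [0,0,0],"offset": [0.0009,0,0.0004],"gripper": 0.05},{"twist": [0,0,0],"offset": [0.0009,0,0.0004],"gripper": 0.05},{"twist": [0,0,0],"offset": [0,0,0],"gripper": 0.05},{"twist": [0,0,0],"offset": [0,0,0],"gripper": 0.05}])

```text
time: 18.8
ee_pos: [0.5106, 0.3972, 0.0719]
ee_rot: [0.908, 1.847, -0.567]
wrist_force: [0.1, 0.7, -2.1]
grip_width: 0.771
grasp_force: 56.3
```

apply_moves(rows=[{"twist": [0,0,0],"offset": [0.0005,0,0.0002],"gripper": 0.05},{"twist": [0,0,0],"offset": [0.0005,0,0.0002],"gripper": 0.05},{"twist": [0,0,0],"offset": [0.0005,0,0.0002],"gripper": 0.05},{"twist": [0,0,0],"offset": [0.0005,0,0.0002],"gripper": 0.05},{"twist": [0,0,0],"offset": [0,0,0],"gripper": 0.05},{"twist": [0,0,0],"offset": [0,0,0],"gripper": 0.05}])

```text
time: 19.4
ee_pos: [0.5104, 0.3972, 0.0696]
ee_rot: [0.908, 1.848, -0.568]
wrist_force: [-0.2, 0.3, -1.1]
grip_width: 0.77
grasp_force: 56.3
```

apply_moves(rows=[{"twist": [0,0,0],"offset": [0.0005,0,0.0002],"gripper": 0.05},{"twist": [0,0,0],"offset": [0.0004,0,0.0002],"gripper": 0.05},{"twist": [0,0,0],"offset": [0,0,0],"gripper": 0.05},{"twist": [0,0,0],"offset": [0,0,0],"gripper": 0.05}])

```text
time: 19.8
ee_pos: [0.5106, 0.3972, 0.0695]
ee_rot: [0.907, 1.846, -0.568]
wrist_force: [-1.1, 0.1, 4.9]
grip_width: 0.772
grasp_force: 56.5
```

Contact at about 5 N. Release slowly and retreat.

apply_moves(rows=[{"twist": [0,0,0],"offset": [0,0,0],"gripper": 0.0854},{"twist": [0,0,0],"offset": [0,0,0],"gripper": 0.0854},{"twist": [0,0,0],"offset": [0,0,0],"gripper": 0.0854},{"twist": [0,0,0],"offset": [0,0,0],"gripper": 0.0854},{"twist": [0,0,0],"offset": [0,0,0],"gripper": 0.0854},{"twist": [0,0,0],"offset": [0,0,-0.005],"gripper": 0.0854},{"twist": [0,0,0],"offset": [0,0,-0.01],"gripper": 0.0854},{"twist": [0,0,0],"offset": [0,0,-0.015],"gripper": 0.0854},{"twist": [0,0,0],"offset": [0,0,-0.02],"gripper": 0.0854},{"twist": [0,0,0],"offset": [0,0,-0.02],"gripper": 0.0854},{"twist": [0,0,0],"offset": [0,0,-0.02],"gripper": 0.0854},{"twist": [0,0,0],"offset": [0,0,-0.02],"gripper": 0.0854},{"twist": [0,0,0],"offset": [0,0,-0.02],"gripper": 0.0854},{"twist": [0,0,0],"offset": [-0.02,0,-0.02],"gripper": 0.0854},{"twist": [0,0,0],"offset": [-0.03,0,-0.01],"gripper": 0.0854},{"twist": [0,0,0],"offset": [-0.03,0,-0.01],"gripper": 0.0854},{"twist": [0,0,0],"offset": [-0.03,0,-0.01],"gripper": 0.0854},{"twist": [0,0,0],"offset": [0,0,0],"gripper": 0.0854}])

```text
time: 21.6
ee_pos: [0.4393, 0.4897, 0.2509]
ee_rot: [0.913, 1.846, -0.558]
wrist_force: [0.3, 0.2, 0.7]
grip_width: 1.0
grasp_force: 0.0
```

```bash
python3 - <<'E'
from h import *
p=vision.camera_params("top")
c=lambda *a:[(220+u/3.07,180+v/3.07) for u,v in a]
w,g=back(p,c((667,192),(723,190)),.056)
k=back(p,c((701,233)),.062)[0]
for q in (w,g): print(np.degrees(np.arctan2(q[1]-k[1],q[0]-k[0])))
# tool down, closing axis perpendicular to bar (x axis of knob at 35deg)
for b in (36,):
  for sgn in (1,-1):
    y=sgn*np.array([-np.sin(np.radians(b)),np.cos(np.radians(b)),0]);z=np.array([0,0,-1.])
    plan([.4745,-.012,.25],np.c_[np.cross(y,z),y,z])
im=vision.snapshot("top")[180:305,220:480]; im=cv2.resize(im,(790,380),interpolation=cv2.INTER_CUBIC)
a=vision.snapshot("top")[230:282,424:476]; a=cv2.resize(a,(214,214),interpolation=cv2.INTER_CUBIC)
v=cv2.resize(vision.snapshot("wrist"),(342,214));b=np.zeros((214,790,3),np.uint8);b[:,:214]=a;b[:,310:652]=v
cv2.imwrite("pics/rel.png",np.vstack([im,b])[:,:,::-1])
E
```

```text
35.04283746581865
-34.02416951088522
q [-1.53  0.79  0.42  1.39  0.66  1.64 -0.66] t 21.6 ee [0.4393 0.4897 0.2509] F [0.3 0.2 0.7]
twist [-48.6  51.5 -78.3] | off in cur tool [-0.1821 -0.2804  0.3756] | off in target tool [ 0.2664 -0.4266  0.0009] | world [ 0.0352 -0.5017 -0.0009]
q [-1.53  0.79  0.42  1.39  0.66  1.64 -0.66] t 21.6 ee [0.4393 0.4897 0.2509] F [0.3 0.2 0.7]
twist [51.8 48.9 80.6] | off in cur tool [-0.1821 -0.2804  0.3756] | off in target tool [-0.2664  0.4266  0.0009] | world [ 0.0352 -0.5017 -0.0009]
```

View pics/rel.png

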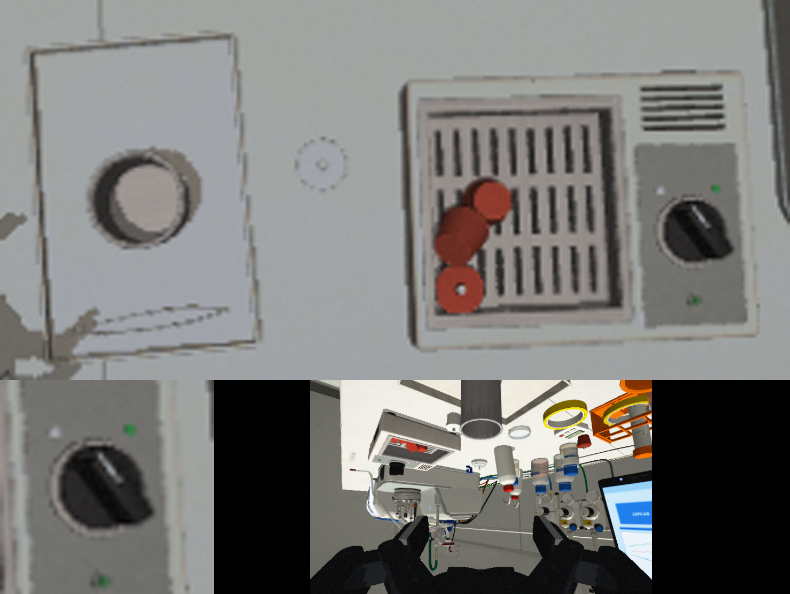

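The beaker stands upright and empty at its old place, and the forceps are unmoved. The knob bar points to the white dot, with its skirt centre at (100,487). Next I'll turn the tool down for the selector.

apply_moves(rows=[{"twist": [0,8.1,0],"offset": [0,0,0],"gripper": 0.0854},{"twist": [0,8.1,0],"offset": [0,0,0],"gripper": 0.0854},{"twist": [0,8.1,0],"offset": [0,0,0],"gripper": 0.0854},{"twist": [0,8.1,0],"offset": [0,0,0],"gripper": 0.0854},{"twist": [0,8.1,0],"offset": [0,0,0],"gripper": 0.0854},{"twist": [0,8.1,0],"offset": [0,0,0],"gripper": 0.0854},{"twist": [0,8.1,0],"offset": [0,0,0],"gripper": 0.0854},{"twist": [0,8.1,0],"offset": [0,0,0],"gripper": 0.0854},{"twist": [0,0,7.7],"offset": [0,0,0],"gripper": 0.0854},{"twist": [0,0,7.7],"offset": [0,0,0],"gripper": 0.0854},{"twist": [0,0,7.7],"offset": [0,0,0],"gripper": 0.0854},{"twist": [0,0,7.7],"offset": [0,0,0],"gripper": 0.0854},{"twist": [0,0,7.7],"offset": [0,0,0],"gripper": 0.0854},{"twist": [0,0,7.7],"offset": [0,0,0],"gripper": 0.0854},{"twist": [0,0,7.7],"offset": [0,0,0],"gripper": 0.0854},{"twist": [0,0,7.7],"offset": [0,0,0],"gripper": 0.0854},{"twist": [0,0,0],"offset": [0,0,0],"gripper": 0.0854}])

```text
time: 23.45
ee_pos: [0.4372, 0.4883, 0.2432]
ee_rot: [-2.629, -1.72, -0.005]
wrist_force: [-0.5, 0.6, 0.9]
grip_width: 1.003
grasp_force: 0.0
```

```bash
python3 - <<'E'
from h import *
b=34.5
y=-np.array([-np.sin(np.radians(b)),np.cos(np.radians(b)),0]);z=np.array([0,0,-1.])
plan([.4745,-.012,.22],np.c_[np.cross(y,z),y,z])
E
```

```text
q [-1.19  0.43  0.39  1.54 -0.17  1.2  -1.18] t 23.45 ee [0.4372 0.4883 0.2432] F [-0.5  0.6  0.9]
twist [ 0.  -0.2 31.9] | off in cur tool [-0.4435  0.2345  0.0224] | off in target tool [-0.2526  0.4334  0.0232] | world [ 0.0373 -0.5003 -0.0232]
```

apply_moves(rows=[{"twist": [0,0,0],"offset": [-0.0158,0.0084,0.0008],"gripper": 0.0854},{"twist": [0,0,0],"offset": [-0.0317,0.0167,0.0016],"gripper": 0.0854},{"twist": [0,0,0],"offset": [-0.0317,0.0167,0.0016],"gripper": 0.0854},{"twist": [0,0,0],"offset": [-0.0317,0.0167,0.0016],"gripper": 0.0854},{"twist": [0,0,0],"offset": [-0.0317,0.0167,0.0016],"gripper": 0.0854},{"twist": [0,0,0],"offset": [-0.0317,0.0167,0.0016],"gripper": 0.0854},{"twist": [0,0,0],"offset": [-0.0317,0.0167,0.0016],"gripper": 0.0854},{"twist": [0,0,0],"offset": [-0.0317,0.0167,0.0016],"gripper": 0.0854},{"twist": [0,0,0],"offset": [-0.0317,0.0167,0.0016],"gripper": 0.0854},{"twist": [0,0,0],"offset": [-0.0317,0.0167,0.0016],"gripper": 0.0854},{"twist": [0,0,0],"offset": [-0.0317,0.0167,0.0016],"gripper": 0.0854},{"twist": [0,0,0],"offset": [-0.0317,0.0167,0.0016],"gripper": 0.0854},{"twist": [0,0,0],"offset": [-0.0317,0.0167,0.0016],"gripper": 0.0854},{"twist": [0,0,0],"offset": [-0.0317,0.0167,0.0016],"gripper": 0.0854},{"twist": [0,0,0],"offset": [-0.0158,0.0084,0.0008],"gripper": 0.0854},{"twist": [0,0,8],"offset": [0,0,0],"gripper": 0.0854},{"twist": [0,0,8],"offset": [0,0,0],"gripper": 0.0854},{"twist": [0,0,8],"offset": [0,0,0],"gripper": 0.0854},{"twist": [0,0,8],"offset": [0,0,0],"gripper": 0.0854},{"twist": [0,0,0],"offset": [0,0,0],"gripper": 0.0854}])

```text
time: 25.45
ee_pos: [0.474, -0.0118, 0.22]
ee_rot: [-2.998, -0.931, -0.006]
wrist_force: [-0.0, 0.1, -0.4]
grip_width: 0.997
grasp_force: 0.0
```

```bash
python3 - <<'E'
from h import *
b=34.5
y=-np.array([-np.sin(np.radians(b)),np.cos(np.radians(b)),0]);z=np.array([0,0,-1.])
plan([.4745,-.012,.15],np.c_[np.cross(y,z),y,z])
p=vision.camera_params("wrist");im=vision.snapshot("wrist")[:,:,::-1].copy()
k=np.array([.4745,-.012]);a=np.radians(b);u=np.array([np.cos(a),np.sin(a)]);v=np.array([-u[1],u[0]])
P=[np.r_[k+u*.022*i+v*.0075*j,.098] for i,j in((1,1),(1,-1),(-1,-1),(-1,1))]
q=proj(p,P);cv2.polylines(im,[np.int32(q)],True,(0,255,0),1)
t=np.linspace(0,6.28,50);cv2.polylines(im,[np.int32(proj(p,np.c_[k[0]+.0235*np.cos(t),k[1]+.0235*np.sin(t),0*t+.064]))],True,(255,255,0),1)
cv2.imwrite("pics/w2.png",im);print(q)
E
```

```text
q [-0.74  0.13  0.74  1.99 -0.11  1.05 -0.92] t 25.45 ee [ 0.474  -0.0118  0.22  ] F [-0.   0.1 -0.4]
twist [-0.1 -0.3  0. ] | off in cur tool [-0.      0.0006  0.07  ] | off in target tool [0.0003 0.0005 0.07  ] | world [ 0.0005 -0.0002 -0.07  ]
[[311.9578 171.7582]
 [331.5801 171.7662]
 [331.028  226.0607]
 [312.2833 226.0489]]
```

View pics/w2.png

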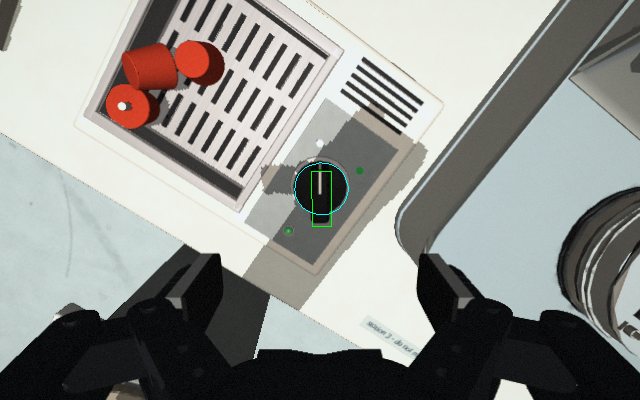

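The knob in the wrist image is centred about 3 mm further along the bar than predicted (skirt centre (320,184) against the drawn (321,188)). The bar angle matches. I'll apply that correction on the way down.

apply_moves(squeeze=50, rows=[{"twist": [0,0,0],"offset": [0.0016,-0.0003,0.016],"gripper": 0.05},{"twist": [0,0,0],"offset": [0.0017,-0.0002,0.016],"gripper": 0.05},{"twist": [0,0,0],"offset": [0,0,0.016],"gripper": 0.05},{"twist": [0,0,0],"offset": [0,0,0.016],"gripper": 0.05},{"twist": [0,0,0],"offset": [0,0,0.016],"gripper": 0.05},{"twist": [0,0,0],"offset": [0,0,0.014],"gripper": 0.05},{"twist": [0,0,0],"offset": [0,0,0.014],"gripper": 0.05},{"twist": [0,0,0],"offset": [0,0,0.01],"gripper": 0.05},{"twist": [0,0,0],"offset": [0,0,0.01],"gripper": 0.05},{"twist": [0,0,0],"offset": [0,0,0],"gripper": 0.05},{"twist": [0,0,0],"offset": [0,0,0],"gripper": 0.05}])

```text
time: 26.6
ee_pos: [0.4775, -0.0094, 0.0926]
ee_rot: [-2.999, -0.926, -0.009]
wrist_force: [0.4, 0.5, 0.5]
grip_width: 0.582
grasp_force: 0.0
```

apply_moves(squeeze=40, rows=[{"twist": [0,0,0],"offset": [0,0,0],"gripper": 0.025},{"twist": [0,0,0],"offset": [0,0,0],"gripper": 0.015},{"twist": [0,0,0],"offset": [0,0,0],"gripper": 0.005},{"twist": [0,0,0],"offset": [0,0,0],"gripper": 0.005},{"twist": [0,0,0],"offset": [0,0,0],"gripper": 0.005},{"twist": [0,0,0],"offset": [0,0,0],"gripper": 0.005},{"twist": [0,0,0],"offset": [0,0,0],"gripper": 0.005}])

```text
time: 27.3
ee_pos: [0.4777, -0.0092, 0.0931]
ee_rot: [-2.999, -0.926, -0.01]
wrist_force: [-1.5, -0.3, 5.6]
grip_width: 0.167
grasp_force: 40.9
```

apply_moves(rows=[{"twist": [0,0,4.95],"offset": [0,0,0],"gripper": 0.005},{"twist": [0,0,4.95],"offset": [0,0,0],"gripper": 0.005},{"twist": [0,0,4.95],"offset": [0,0,0],"gripper": 0.005},{"twist": [0,0,4.95],"offset": [0,0,0],"gripper": 0.005},{"twist": [0,0,4.95],"offset": [0,0,0],"gripper": 0.005},{"twist": [0,0,4.95],"offset": [0,0,0],"gripper": 0.005},{"twist": [0,0,4.95],"offset": [0,0,0],"gripper": 0.005},{"twist": [0,0,4.95],"offset": [0,0,0],"gripper": 0.005},{"twist": [0,0,4.95],"offset": [0,0,0],"gripper": 0.005},{"twist": [0,0,4.95],"offset": [0,0,0],"gripper": 0.005},{"twist": [0,0,4.95],"offset": [0,0,0],"gripper": 0.005},{"twist": [0,0,4.95],"offset": [0,0,0],"gripper": 0.005},{"twist": [0,0,4.95],"offset": [0,0,0],"gripper": 0.005},{"twist": [0,0,4.95],"offset": [0,0,0],"gripper": 0.005},{"twist": [0,0,0],"offset": [0,0,0],"gripper": 0.005},{"twist": [0,0,0],"offset": [0,0,0],"gripper": 0.005}])

```text
time: 28.9
ee_pos: [0.4777, -0.0113, 0.0931]
ee_rot: [-2.995, 0.942, -0.007]
wrist_force: [-1.7, -3.1, 5.8]
grip_width: 0.166
grasp_force: 41.4
```

apply_moves(rows=[{"twist": [0,0,0],"offset": [0,0,0],"gripper": 0.05},{"twist": [0,0,0],"offset": [0,0,0],"gripper": 0.05},{"twist": [0,0,0],"offset": [0,0,0],"gripper": 0.05},{"twist": [0,0,0],"offset": [0,0,0],"gripper": 0.05},{"twist": [0,0,0],"offset": [0,0,0],"gripper": 0.05},{"twist": [0,0,0],"offset": [0,0,-0.01],"gripper": 0.05},{"twist": [0,0,0],"offset": [0,0,-0.02],"gripper": 0.05},{"twist": [0,0,0],"offset": [0,0,-0.02],"gripper": 0.05},{"twist": [0,0,0],"offset": [0,0,-0.02],"gripper": 0.05},{"twist": [0,0,0],"offset": [0,0,-0.02],"gripper": 0.05},{"twist": [0,0,0],"offset": [0,0,-0.02],"gripper": 0.05},{"twist": [0,0,0],"offset": [0,0,-0.02],"gripper": 0.05},{"twist": [0,0,0],"offset": [0,0,0],"gripper": 0.05},{"twist": [0,0,0],"offset": [0,0,0],"gripper": 0.05}])

```text
time: 30.3
ee_pos: [0.4768, -0.0096, 0.2227]
ee_rot: [-2.99, 0.942, -0.005]
wrist_force: [0.9, 1.5, -0.4]
grip_width: 0.586
grasp_force: 0.0
```

```bash
python3 - <<'E'
from h import *
print(read_state()["qpos"].round(2))
im=cv2.resize(vision.snapshot("top")[180:305,220:480],(790,380),interpolation=cv2.INTER_CUBIC)
v=vision.snapshot("wrist")[100:280,180:460];v=cv2.resize(v,(333,214));b=np.zeros((214,790,3),np.uint8);b[:,:333]=v
cv2.imwrite("pics/end.png",np.vstack([im,b])[:,:,::-1])
E
```

```text
[-1.1   0.25  1.21  1.99 -0.27  1.07 -1.96]
```

View pics/end.png

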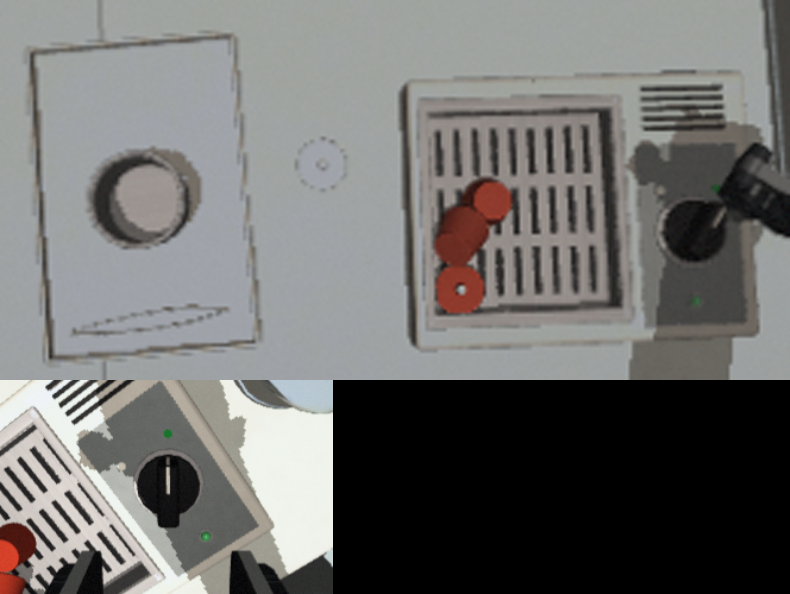

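The pointer (168,460) lines up with the green dot (168,433) and holds there after release. The stoppers are in the pan, and the beaker is upright on the tray.

```bash
python3 -c "
from bench import order
print(order.job_done())"
```

```text
the job is handed in; nothing more can be done
None
```

The job is handed in at about 30 s of the 69 s allowed: all three stoppers lie in the pan, the empty beaker stands upright on the tray floor, and the selector rests at the green mark. The forceps were not shifted; the petri dish and wash bottle were never approached, though I did not recheck them in a final picture.

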